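Lay the spatula in the tray, then hold the tea-ball dish turned over its bay

TASK

Lay the bamboo spatula flat in the pull-out tray's empty long compartment, blade end towards the square bay, and let go. Then lift the white dish straight up by its arch and, once in the air, turn it a quarter turn (either way) so that the arch runs squarely across the tray from front to back, keeping it level with the tea ball resting in its middle all the while. Finish still holding the dish by the arch, still and level, centred about 10 cm above the square bay so I can wipe under it; leave everything else in place.

Things in the scene. Friction and masses are not known exactly. Their poses are not given: they have to be found in the camera images.
- shelf: Low fixed bamboo shelf with a shallow tray pulled out in front of it (the tray does not slide). Origin: centre of the tray's underside, on the worktop; x from the tray to the shelf behind, y along the tray's long side, z up. Tray 156 (x) by 368 mm (y), floor 6 mm thick, wall tops 18 mm above the worktop. The shelf starts 90 mm behind the origin: 420 mm wide, 200 deep, 130 high.
- lane (a point): Centre of the floor (on its surface, 6 mm above the worktop) of the tray's empty front long compartment: 210 mm along y, 96 mm along x inside, walls 12 mm high above its floor. Axes as the shelf's. The narrow compartment behind it holds a brush. The square bay lies towards -y.
- bay (a point): Centre of the floor (on its surface, 6 mm above the worktop) of the tray's empty square bay, at the tray's -y end: 144 mm (x) by 140 mm (y) inside. Axes as the shelf's.
- spatula: Bamboo spatula, 180 mm long, 60 g, flat on the worktop. Origin: on its underside, midway along; x along it to the blade end, z up. Handle from x = -90 to +25 mm, 20 mm wide, 14 mm thick; blade from x = +20 to +90 mm, 60 mm wide, 6 mm thick. Centre of mass about 6 mm ahead of the origin.
- spatula_tip (a point): Middle of the spatula's blade end, 90 mm from its origin.
- dish: Round white dish, 128 mm across, 0.28 kg, with a carrying arch. Origin: centre of its underside; z up; the arch runs along x. Inside it is a shallow cone rising at 9 degrees from the middle (8 mm above the underside), steeper from 42 mm radius to the rim (30 mm up). Starts on the worktop, arch within 30 degrees of the tray's long side.
- dish_grip (a point): Centre of the arch's straight bamboo bar, above the dish's middle, 105 mm above its underside; axes as the dish's. The bar is 123 mm long (x), 12 mm wide (y) and 12 mm thick, on two steel legs at x = -59 and +59 mm, 12 mm wide. Grip it from above, closing along y.
- ball_center (a point): Centre of the loose steel tea ball, 36 mm across, 40 g, resting in the middle of the dish (its top 44 mm above the dish's underside, 55 mm below the bar). It rolls if the dish is jerked or tipped by more than about 9 degrees.
- brush: Pastry brush, 175 mm long, in the narrow back compartment of the tray; leave it. Origin: on its underside.
- egg_cooker: Round matte black egg cooker, 160 mm across, 143 mm tall, on top of the shelf above the long compartments; leave it. Origin: centre of its underside.
- salt_cellar: Stainless salt cellar with hinged cover, 70 mm across, 52 mm tall, on top of the shelf; leave it. Origin: centre of its underside.
- ramekins: Stack of three white ramekins, 86 mm across, 86 mm tall, on the worktop at the back left; leave it. Origin: centre of its underside.
- silicone_lid: Flat yellow silicone lid, 104 mm across, 22 mm tall with its knob, on top of the shelf; leave it. Origin: centre of its underside.
- mug: Blue mug, 80 mm across, 85 mm tall, on the worktop at the back right; leave it. Origin: centre of its underside.
Not all that is in view belongs to the job. What is meant by the spatula is not blue or turquoise, and is the larger of those in its own colour.

How it is judged:
By the outcome, as a careful person would: the job done as asked, in the order asked, and still so for the second after the job is handed in, while the arm keeps its last pose, push and grip.
It also fails if it takes over 64 s, if anything falls off the work surface, if the arm or the gripper's body presses on something with over 40 N, if the wrist force passes 120 N, or if a joint passes its speed limit or range.

ROBOT

A 7-joint arm with a two-finger parallel gripper is mounted at the origin on the work surface. World frame = base frame: x ahead of the robot, y to its left, z up, the work surface at z = 0. Lengths are in m, angles in rad, forces in N, time in s.
With the tool pointing down it reaches from about 0.4 to 0.875 m from the base axis. Payload 19.3 kg.
Tool frame: the origin (TCP) lies midway between the tips of the shut fingers; the grasp point (between the pads) lies 19 mm behind it; z points along the fingers, y is the line along which they close (so a half turn about z gives the same grasp; the last joint's range is limited). The gripper opens to 85 mm and grips with 20 to 120 N. Pads are 22 mm wide; open, the fingers measure 114 mm over their backs; the gripper's body (76 mm by 85 mm) begins 54 mm behind the grasp point. The pads swing forward as they close: fully open they stand 13 mm farther back than shut.
Start: joints at [1.267, 0.521, -0.036, 1.599, 0.021, 1.021, -0.113], TCP at [0.145, -0.608, 0.231] pointing down, gripper open.
Joint ranges: [-2.91, 2.91], [-0.3, 2.13], [-1.5, 1.42], [0.17, 2.43], [-1.26, 4.41], [0.16, 1.93], [-2.52, 2.52]. Speed limits (rad/s): [1.89, 1.89, 2.39, 2.39, 3.01, 3.01, 3.01].

INTERFACE

Orientations are given as a unit quaternion [x, y, z, w].
In Python, from cell import r gives the robot as it stands.
- The arm moves only by the tool jog_arm, never from a script. Its argument "moves" is a list of rows, each a list of 6 numbers: the shift along the world's x, y, z in cm, then the turn, a rotation vector about the world's x, y, z in rad. A call has exactly 10 rows; each row is the pose to reach, as a shift and turn from the pose commanded when the call began; what a row does not reach only later rows make up. A row lasts 1/12 s, in which the tool goes at most 41.7 mm and 7.16 degrees, less where a joint would pass 70% of its speed; a pose out of reach is approached as far as the arm can. A call with a gripper value outside its range is refused whole. "gripper" is the closure in counts, from 0 (fully open) to 255 (shut), set as the call begins (left out, the last holds). The fingers move at their own pace and stop on an object; the grip force is fixed at half the most. Time passes only in rows, so rows that repeat a pose let the fingers close, or fill a call up. It gives the time, the measured TCP pose, the force, the opening and the grip force at its end, in the units of the state.
- r.state(): the state, without advancing time (a new reading comes with each control period).
- r.capture(name): name is "scene" or "top" or "wrist"; returns a dict with "frame" (384x512x3 uint8, red, green, blue), "z_map" (384x512 float32, m along the optical axis (not along the pixel's ray), 0 where there is no reading), "camera_matrix" (3x3 intrinsics, pixels), "eye" and "rotation" of the camera in the world. Camera axes: x right, y up, looking along -z (the intrinsics and any distortion apply to the point x, -y, -z); pixel columns grow to the right and rows downward; lengths in m; the calibration is good to about 2 mm. A picture is of the moment at which its call begins.
- r.job_done(): hands the job in; it is judged then, once.
The state is a dict: "time_s": time; "qpos": joint angles; "joint_vel": joint speeds; "tau": joint torques, N m; "eef_pos": TCP position; "orientation": TCP orientation; "wrist_force": force on the tool from outside, world axes, zero at the start; "torque": the same for the moment, N m; "width": finger opening in m; "finger_force": force on a finger pad.
Only numpy, scipy, OpenCV 4.12 (cv2) and the standard library are available. Lean on these libraries where they do the work, as an engineer would, in place of code of your own. Each camera call takes 0.05 s, during which the arm holds its last target. There are 200 camera calls.

## Working session

There is one attempt and no reset: what is moved stays moved. The work goes in short steps, Python scripts to look and compute and a tool call to move; the robot and the scene stay as the last step left them, time stands still between calls to the robot, and variables do not carry over. Pictures are saved under pics/ and viewed, at most 10 in all, crops included, and the job is handed in when it is done.

Besides the shell and the picture viewer there is one more tool, called in YAML: its name, and indented under it one key for each argument. jog_arm: Moves the arm, as the interface text tells. Its arguments: {"type":"object","properties":{"moves":{"type":"array"},"gripper":{"type":"number"}},"required":["moves"]}

```bash
mkdir -p pics; ls
cat > h.py <<'E'
import numpy as np, cv2
from cell import r
def cloud(c):
    K=c["camera_matrix"]; z=c["z_map"]; v,u=np.mgrid[:z.shape[0],:z.shape[1]]
    P=np.stack([(u-K[0,2])/K[0,0]*z,-(v-K[1,2])/K[1,1]*z,-z],-1)
    W=P@np.array(c["rotation"]).T+np.array(c["eye"]); W[z<=0]=np.nan
    return W
def save(c,n): cv2.imwrite(f"pics/{n}.png",c["frame"][:,:,::-1])
E
python3 - <<'E'
from h import *
for n in ("scene","top"):
    c=r.capture(n); save(c,n); np.savez(n+".npz",**c); print(c.keys(),c["camera_matrix"],c["eye"],c["rotation"])
print(r.state())
E
```

```text
pics
dict_keys(['frame', 'z_map', 'camera_matrix', 'eye', 'rotation']) [[462.01891183   0.         254.33408417]
 [  0.         462.01891183 191.44633025]
 [  0.           0.           1.        ]] [1.20395451 0.37764404 1.27046933] [0.14018726 0.25376233 0.830379   0.47583919]
dict_keys(['frame', 'z_map', 'camera_matrix', 'eye', 'rotation']) [[384.24898327   0.         247.60029072]
 [  0.         384.24898327 193.35333805]
 [  0.           0.           1.        ]] [ 0.29421374 -0.01835131  1.16498857] [-0.07715096  0.08320452  0.71930452 -0.68536541]
{'time_s': 0.1, 'qpos': array([ 1.26681785,  0.52195005, -0.03632146,  1.59995257,  0.02121535,
        1.02112048, -0.11279817]), 'joint_vel': array([ 0.00076843, -0.0016864 , -0.00101403, -0.00011009,  0.00101528,
        0.0012074 , -0.00022222]), 'tau': array([ 6.12557473e-03, -9.28481698e+01,  1.98514134e+00, -3.70531654e+01,
        1.82894192e-02,  5.30355188e-03, -2.22121952e-05]), 'eef_pos': array([ 0.14467071, -0.60770627,  0.23078552]), 'orientation': array([ 9.93176458e-01,  1.16620111e-01, -1.05477085e-04, -5.11762287e-04]), 'wrist_force': array([-0.25777632, -0.50292904, -0.61358102]), 'torque': array([ 0.00067148,  0.02071031, -0.08044639]), 'finger_force': 0.0, 'width': 0.08542403964125667}
```

```bash
python3 -c "
import cv2;a=[cv2.imread(f'pics/{n}.png') for n in('scene','top')]
for n,i in zip('ab',a): cv2.imwrite(f'pics/{n}.png',cv2.resize(i,(768,576),interpolation=cv2.INTER_CUBIC))"
```

```text
(no output)
```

View pics/a.png

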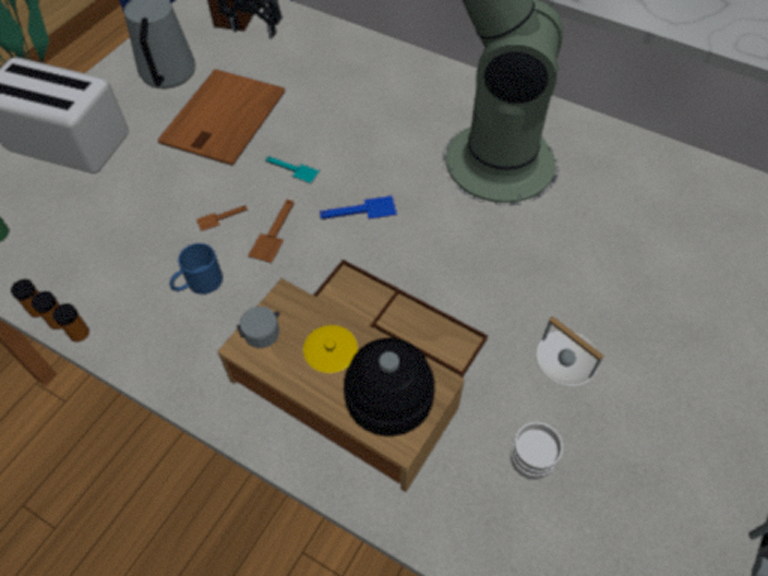

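View pics/b.png

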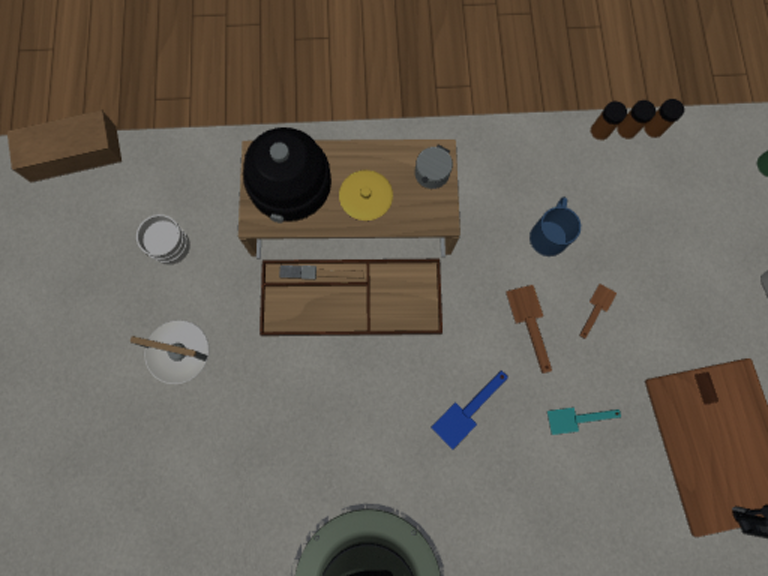

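The top view (768 px scale) has four spatula candidates:
- large brown, blade at (524,305) and handle end at (547,370)
- small brown at (598,310)
- blue at (468,410)
- turquoise at (583,420)

I choose the large brown one. The tray spans (262,260) to (441,334) with its bay on the right. The dish is at (177,352), with its arch from (133,341) to (206,356).

```bash
python3 - <<'E'
s=open('h.py').read()
s=s.replace("import numpy as np, cv2","import numpy as np, cv2\nfrom scipy.spatial.transform import Rotation as R").replace('np.array(c["rotation"]).T','R.from_quat(c["rotation"]).as_matrix().T')
s+='''
def proj(c,P):
    p=(np.array(P)-c["eye"])@R.from_quat(c["rotation"]).as_matrix(); K=c["camera_matrix"]
    return np.stack([K[0,0]*p[...,0]/-p[...,2]+K[0,2], K[1,1]*-p[...,1]/-p[...,2]+K[1,2]],-1)
def rect(m,W):
    q=W[m][:,:2]; q=q[~np.isnan(q[:,0])]; return cv2.minAreaRect((q*1000).astype(np.float32)), len(q)
'''
open('h.py','w').write(s)
E
python3 - <<'E'
from h import *
for n in("top","scene"):
    c=dict(np.load(n+".npz")); W=cloud(c); f=c["frame"]; hsv=cv2.cvtColor(f,cv2.COLOR_RGB2HSV); np.set_printoptions(precision=4,suppress=True)
    print(n, "q convention ok?", [W[int(v/1.5),int(u/1.5)] for u,v in ([(660,220),(350,450)] if n=="top" else [(400,120),(650,200)])])
    # orange-brown
    m=(hsv[...,1]>120)&(hsv[...,0]<14)&(W[...,2]>-.02)&(W[...,2]<.03)&(W[...,0]<.62)&(W[...,0]>.3)&(W[...,1]<-.12)
    k,l,st,ce=cv2.connectedComponentsWithStats(m.astype(np.uint8))
    for i in range(1,k):
        if st[i,4]>60: print("brown",st[i],ce[i],rect(l==i,W),np.nanmedian(W[l==i][:,2]))
    # tray
    if n=="top":
        for u,v in [(262,262),(440,261),(441,333),(263,334),(369,264),(369,333),(310,310),(405,300),(318,274),(177,330),(155,346),(200,354),(133,341),(177,352)]:
            print((u,v),W[round(v/1.5),round(u/1.5)])
    # arch bar
    b=(W[...,2]>.085)&(W[...,2]<.13)&(W[...,1]>.2)&(W[...,0]>.3)&(W[...,0]<.6)&(W[...,1]<.55)
    print("bar",rect(b,W),np.nanmedian(W[b],0) if b.any() else 0)
    d=(W[...,2]>.004)&(W[...,2]<.04)&(W[...,1]>.25)&(W[...,0]>.3)&(W[...,0]<.56)&(W[...,1]<.55)
    print("dish",rect(d,W))
E
```

```text
top q convention ok? [array([ 0.6889, -0.6583,  0.0017]), array([0.2457, 0.0231, 0.0016])]
brown [275 173  20  49 130] [289.2923 195.5923] (((543.3511352539062, -148.51902770996094), (52.65791320800781, 152.23504638671875), 89.51286315917969), 130) 0.01842838825356785
brown [338 190  30  58 613] [352.615  211.9347] (((466.4002990722656, -358.7247314453125), (175.97752380371094, 58.151145935058594), 13.080365180969238), 613) 0.008257667943286195
brown [387 190  24  35 254] [398.9409 203.3504] (((494.1799621582031, -489.8560485839844), (37.98841094970703, 118.50093841552734), 55.2894172668457), 254) 0.005911681240298838
brown [ 431  239   80   32 1762] [471.6334 256.9591] (((327.1297912597656, -681.8818969726562), (85.75276947021484, 218.7457275390625), 8.24266242980957), 1762) 0.01816989592487739
(262, 262) [0.6288 0.1873 0.016 ]
(440, 261) [ 0.6182 -0.1805  0.0026]
(441, 333) [ 0.465  -0.171   0.0112]
(263, 334) [0.4786 0.1884 0.0152]
(369, 264) [ 0.6184 -0.0327  0.0039]
(369, 333) [ 0.4705 -0.0256  0.0207]
(310, 310) [0.5254 0.0918 0.0039]
(405, 300) [ 0.5372 -0.1028  0.0081]
(318, 
[... 628 characters left out ...]
8), (85.9425048828125, 221.83682250976562), 1.5127174854278564), 743) 0.015708217237893063
brown [166 134  29  40 330] [180.1    158.2121] (((468.3728332519531, -355.9309997558594), (174.35260009765625, 58.60184860229492), 10.252446174621582), 330) 0.005904365898126374
brown [132 138  32  15 134] [143.694  145.3209] (((496.8676452636719, -489.8854675292969), (41.951019287109375, 113.07307434082031), 57.52652359008789), 134) 0.0037891395186289145
bar (((452.9473571777344, 355.7737731933594), (122.50725555419922, 16.31895637512207), 75.69315338134766), 240) [0.455  0.3578 0.1076]
dish (((428.78448486328125, 401.10284423828125), (279.8207702636719, 249.82940673828125), 87.77238464355469), 1119)
```

jog_arm:
  moves:
    - [3, 2, 0, 0, 0, 0.12]
    - [6, 5, 0, 0, 0, 0.24]
    - [10, 8, 0, 0, 0, 0.36]
    - [13, 10, 0, 0, 0, 0.48]
    - [16, 13, 0, 0, 0, 0.6]
    - [20, 16, 0, 0, 0, 0.72]
    - [23, 18, 0, 0, 0, 0.84]
    - [26, 20, 0, 0, 0, 0.96]
    - [28, 22, 0, 0, 0, 1.08]
    - [29, 23, 0, 0, 0, 1.2]
  gripper: 0

```text
time_s: 0.93
eef_pos: [0.4381, -0.3743, 0.2312]
orientation: [0.75, 0.661, 0.001, -0.0]
wrist_force: [1.1, 0.0, -0.3]
width: 0.0857
finger_force: 0.0
```

Run:
```python
from h import *
s=r.state(); print(s["qpos"],s["eef_pos"],R.from_quat(s["orientation"]).as_matrix()[:,0])
c=r.capture("wrist"); np.savez("w1.npz",**c); save(c,"w1"); print(c["eye"],R.from_quat(c["rotation"]).as_matrix())
```

```text
[ 0.89246408  0.46731985 -0.39944079  1.7174764   0.20785859  0.99877306
  0.29186707] [ 0.4380606  -0.37425731  0.23116014] [0.12619347 0.99200448 0.00152036]
[ 0.44701859 -0.30525459  0.37307124] [[ 9.92039939e-01  1.21357360e-01  3.36028500e-02]
 [-1.25920996e-01  9.54320845e-01  2.70953184e-01]
 [ 8.14262763e-04 -2.73027684e-01  9.62005832e-01]]
```

View pics/w1.png

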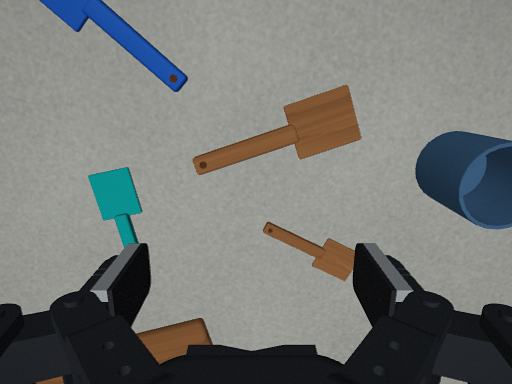

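The close view confirms it: the large brown spatula has its blade at (322,122) and handle end at (200,165). The smaller one of the same colour is at (310,250).

```bash
cat >> h.py <<'E'
def spat(c):
    """large brown blob -> pose from two views' cloud"""
    W=cloud(c); hsv=cv2.cvtColor(c["frame"],cv2.COLOR_RGB2HSV)
    m=(hsv[...,1]>90)&(hsv[...,0]<16)&(hsv[...,2]>40)&(np.hypot(W[...,0]-.467,W[...,1]+.357)<.11)
    k,l,st,ce=cv2.connectedComponentsWithStats(m.astype(np.uint8)); i=1+np.argmax(st[1:,4]); 
    q=W[l==i]; rc=rect(l==i,W); a=np.deg2rad(12)
    s=(q[:,:2]-[.467,-.357])@[np.cos(a),np.sin(a)]
    hd=q[s<.01]; bl=q[s>.035]
    d,_=np.linalg.eigh(np.cov(hd[:,:2].T))[1][:,1],0
    print("rect",rc,"handle yaw",np.rad2deg(np.arctan2(*(d*np.sign(d[0]))[::-1])),"hz",np.median(hd[:,2]),"bz",np.median(bl[:,2]))
E
python3 - <<'E'
from h import *
c=dict(np.load("w1.npz")); spat(c)
# tray from top + scene: dark wall tops
for n in("top","scene"):
    c=dict(np.load(n+".npz")); W=cloud(c); hsv=cv2.cvtColor(c["frame"],cv2.COLOR_RGB2HSV)
    m=(abs(W[...,0]-.548)<.1)&(abs(W[...,1]-.004)<.2)&(hsv[...,1]>70)&(W[...,2]<.05)
    k,l,st,ce=cv2.connectedComponentsWithStats(m.astype(np.uint8)); i=1+np.argmax(st[1:,4]); print(n,rect(l==i,W))
    t=(W[...,2]>.119)&(W[...,2]<.141)&(abs(W[...,1])<.25)&(W[...,0]>.55)
    print("shelf top",rect(t,W),np.median(W[t][:,2]))
E
```

```text
rect (((464.4440612792969, -358.6898498535156), (178.8759002685547, 59.19575119018555), 11.560815811157227), 5623) handle yaw 11.500611844642485 hz 0.012959306591218633 bz 0.005152618125882524
top (((549.7911376953125, 8.835540771484375), (367.700927734375, 157.28530883789062), 87.80452728271484), 5711)
shelf top (((739.254638671875, 1.519256591796875), (421.06048583984375, 202.07130432128906), 87.78921508789062), 6193) 0.13118471757567085
scene (((529.88427734375, 9.441009521484375), (368.82525634765625, 115.68425750732422), 87.41483306884766), 3407)
shelf top (((740.086181640625, -0.098876953125), (422.66839599609375, 203.1020050048828), 87.68032836914062), 6199) 0.12857210993928003
```

jog_arm:
  moves:
    - [0, 0, 0, 0, 0, 0.12]
    - [1, 1, 0, 0, 0, 0.24]
    - [1, 1, 0, 0, 0, 0.36]
    - [2, 1, 0, 0, 0, 0.48]
    - [2, 1, 0, 0, 0, 0.6]
    - [2, 1.5, 0, 0, 0, 0.72]
    - [2, 1.5, 0, 0, 0, 0.84]
    - [2, 1.5, 0, 0, 0, 0.96]
    - [2, 1.5, 0, 0, 0, 1.08]
    - [2, 1.5, 0, 0, 0, 1.2]

```text
time_s: 1.82
eef_pos: [0.4544, -0.3632, 0.231]
orientation: [0.249, 0.969, 0.0, -0.0]
wrist_force: [-0.4, -0.2, 0.8]
width: 0.0852
finger_force: 0.0
```

Run:
```python
from h import *
s=r.state(); print(s["qpos"],s["eef_pos"],R.from_quat(s["orientation"]).as_matrix()[:,0])
```

```text
[ 1.04593375  0.5263874  -0.67844537  1.692722    0.37088044  1.05531515
  1.31559589] [ 0.45438437 -0.36320769  0.23103977] [-8.76203287e-01  4.81941414e-01  5.22697558e-04]
```

jog_arm:
  moves:
    - [0, 0, -1, 0, 0, 0.11]
    - [0.5, 0, -2, 0, 0, 0.22]
    - [1, 0.5, -4, 0, 0, 0.33]
    - [1, 0.5, -6, 0, 0, 0.44]
    - [1, 0.5, -8, 0, 0, 0.55]
    - [1, 0.5, -10, 0, 0, 0.66]
    - [1, 0.5, -11, 0, 0, 0.7]
    - [1, 0.5, -12, 0, 0, 0.7]
    - [1, 0.5, -12, 0, 0, 0.7]
    - [1, 0.5, -12, 0, 0, 0.7]

```text
time_s: 2.65
eef_pos: [0.4649, -0.3581, 0.1116]
orientation: [-0.094, 0.996, -0.0, -0.0]
wrist_force: [0.2, 0.0, 0.4]
width: 0.0858
finger_force: 0.0
```

Run:
```python
from h import *
s=r.state(); print(s["qpos"],s["eef_pos"],R.from_quat(s["orientation"]).as_euler('zyx',degrees=True),np.rad2deg(np.arctan2(*R.from_quat(s["orientation"]).as_matrix()[1::-1,0])))
c=r.capture("wrist"); np.savez("w2.npz",**c); save(c,"w2"); spat(c)
```

```text
[ 1.06602551  0.72061091 -0.75567913  1.77486599  0.61656795  0.89881238
  1.7943324 ] [ 0.46488221 -0.35805145  0.11158371] [ 1.69163721e+02 -7.46654425e-04  1.79999447e+02] -169.1637213063582
rect (((464.4377746582031, -358.7658996582031), (179.2704315185547, 59.54213333129883), 11.366595268249512), 10158) handle yaw 11.458153406530196 hz 0.013077441626445807 bz 0.005220364120580967
```

jog_arm:
  moves:
    - [0, 0, -1, 0, 0, 0.01]
    - [0, 0, -3, 0, 0, 0.01]
    - [0, 0, -5, 0, 0, 0.01]
    - [0, 0, -7, 0, 0, 0.01]
    - [0, 0, -8.5, 0, 0, 0.01]
    - [0, 0, -9.5, 0, 0, 0.01]
    - [0, 0, -10.2, 0, 0, 0.01]
    - [0, 0, -10.5, 0, 0, 0.01]
    - [0, 0, -10.5, 0, 0, 0.01]
    - [0, 0, -10.5, 0, 0, 0.01]

```text
time_s: 3.53
eef_pos: [0.4651, -0.3582, 0.0069]
orientation: [-0.101, 0.995, -0.0, 0.0]
wrist_force: [-0.0, -0.4, 0.0]
width: 0.0857
finger_force: 0.0
```

jog_arm:
  moves:
    - [0, 0, 0, 0, 0, 0]
    - [0, 0, 0, 0, 0, 0]
    - [0, 0, 0, 0, 0, 0]
    - [0, 0, 0, 0, 0, 0]
    - [0, 0, 0, 0, 0, 0]
    - [0, 0, 0, 0, 0, 0]
    - [0, 0, 0, 0, 0, 0]
    - [0, 0, 0, 0, 0, 0]
    - [0, 0, 0, 0, 0, 0]
    - [0, 0, 0, 0, 0, 0]
  gripper: 255

```text
time_s: 4.37
eef_pos: [0.4648, -0.3581, 0.0067]
orientation: [-0.101, 0.995, -0.0, 0.0]
wrist_force: [-2.2, 0.9, 7.1]
width: 0.0181
finger_force: 59.1
```

jog_arm:
  moves:
    - [0, 0, 0.5, 0, 0, 0]
    - [0, 0, 1.5, 0, 0, 0]
    - [0, 0, 3, 0, 0, 0]
    - [0, 0, 5, 0, 0, 0]
    - [0, 0, 7, 0, 0, 0]
    - [0, 0, 8.5, 0, 0, -0.05]
    - [0, 0, 9.5, 0, 0, -0.14]
    - [0, 1, 10, 0, 0, -0.24]
    - [0, 3, 10, 0, 0, -0.34]
    - [0, 5, 10, 0, 0, -0.44]

```text
time_s: 5.2
eef_pos: [0.4649, -0.3079, 0.108]
orientation: [0.122, 0.993, -0.0, 0.001]
wrist_force: [0.9, -0.5, -0.1]
width: 0.018
finger_force: 58.9
```

jog_arm:
  moves:
    - [0, 2, 0, 0, 0, -0.1]
    - [0, 4.5, 0, 0, 0, -0.2]
    - [0, 7.5, 0, 0, 0, -0.3]
    - [1, 10.5, 0, 0, 0, -0.4]
    - [2, 13.5, 0, 0, 0, -0.5]
    - [3, 16.5, 0, 0, 0, -0.6]
    - [4, 19.5, 0, 0, 0, -0.7]
    - [5, 22.5, 0, 0, 0, -0.8]
    - [6, 25.5, 0, 0, 0, -0.9]
    - [6.4, 28.5, 0, 0, 0, -1.0]

```text
time_s: 6.03
eef_pos: [0.53, -0.0209, 0.1077]
orientation: [0.582, 0.813, 0.001, 0.001]
wrist_force: [1.0, -0.3, -0.5]
width: 0.018
finger_force: 58.9
```

jog_arm:
  moves:
    - [0, 3, 0, 0, 0, -0.1]
    - [0, 5.5, 0, 0, 0, -0.2]
    - [0, 7.5, 0, 0, 0, -0.28]
    - [0, 9, 0, 0, 0, -0.34]
    - [0, 10, 0, 0, 0, -0.37]
    - [0, 10.5, 0, 0, 0, -0.37]
    - [0, 10.5, 0, 0, 0, -0.37]
    - [0, 10.5, 0, 0, 0, -0.37]
    - [0, 10.5, 0, 0, 0, -0.37]
    - [0, 10.5, 0, 0, 0, -0.37]

```text
time_s: 6.87
eef_pos: [0.5288, 0.081, 0.1064]
orientation: [0.72, 0.694, -0.0, 0.0]
wrist_force: [0.9, 0.2, -0.2]
width: 0.0176
finger_force: 58.9
```

Run:
```python
from h import *
s=r.state(); print(s["qpos"],s["eef_pos"],s["width"],np.rad2deg(np.arctan2(*R.from_quat(s["orientation"]).as_matrix()[1::-1,0])))
c=r.capture("wrist"); np.savez("w3.npz",**c); save(c,"w3")
```

```text
[-0.03189067  0.56820562 -0.31353486  1.93007612  0.26619897  0.68335044
 -0.54480309] [0.52880979 0.08103744 0.10641211] 0.017623382566680806 87.83728051891113
```

View pics/w3.png

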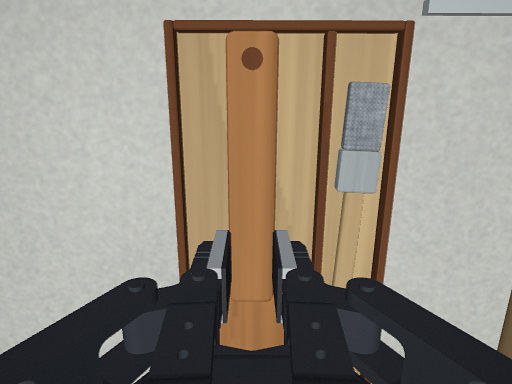

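The spatula is held straight. Its handle end is at (252,32), and the lane lies between the walls at x≈175 and x≈325, with the brush to the right. Next I check the handle end against the lane walls.

Run:
```python
from h import *
np.set_printoptions(precision=4,suppress=True)
c=dict(np.load("w3.npz")); W=cloud(c)
t=(W[...,2]>.10)&(W[...,2]<.125); v,u=np.nonzero(t)
k,l,st,ce=cv2.connectedComponentsWithStats(t.astype(np.uint8)); i=l[100,252]; m=(l==i); print(st[i],rect(m&(np.mgrid[:384,:512][0]<220),W),np.median(W[m][:,2]))
for p in [(215,290),(252,290)]: pass
for u_,v_ in [(166,60),(172,60),(181,150),(330,60),(329,150),(410,60),(398,180),(200,26),(300,26),(200,100),(350,50),(365,120),(355,170),(350,250)]: print((u_,v_),W[v_,u_])
```

```text
[  195    31   114   320 16487] (((531.2898559570312, 134.5562286376953), (74.49791717529297, 20.091299057006836), 87.6270523071289), 9402) 0.11261941445214496
(166, 60) [0.4784 0.1707 0.0172]
(172, 60) [0.4822 0.1706 0.017 ]
(181, 150) [0.4812 0.1121 0.0111]
(330, 60) [0.5822 0.1669 0.0172]
(329, 150) [0.5857 0.1071 0.0049]
(410, 60) [0.6332 0.165  0.0163]
(398, 180) [ 0.6392  0.0814 -0.0007]
(200, 26) [0.5016 0.1895 0.0179]
(300, 26) [0.5633 0.1875 0.0162]
(200, 100) [0.4963 0.1452 0.0055]
(350, 50) [0.5981 0.1735 0.0044]
(365, 120) [0.6069 0.1284 0.0157]
(355, 170) [0.6012 0.0947 0.0174]
(350, 250) [0.6006 0.0336 0.0163]
```

jog_arm:
  moves:
    - [0, 0, -1, 0, 0, 0]
    - [0, 0, -2.5, 0, 0, 0]
    - [0, 0, -4, 0, 0, 0]
    - [0, 0, -5.5, 0, 0, 0]
    - [0, 0, -7, 0, 0, 0]
    - [0, 0, -8, 0, 0, 0]
    - [0, 0, -8.7, 0, 0, 0]
    - [0, 0, -9.1, 0, 0, 0]
    - [0, 0, -9.3, 0, 0, 0]
    - [0, 0, -9.3, 0, 0, 0]

```text
time_s: 7.75
eef_pos: [0.5288, 0.082, 0.0132]
orientation: [0.72, 0.694, 0.0, -0.0]
wrist_force: [0.4, -1.0, -1.5]
width: 0.0181
finger_force: 58.9
```

jog_arm:
  moves:
    - [0, 0, 0, 0, 0, 0]
    - [0, 0, 0, 0, 0, 0]
    - [0, 0, 0, 0, 0, 0]
    - [0, 0, 0, 0, 0, 0]
    - [0, 0, 0, 0, 0, 0]
    - [0, 0, 0, 0, 0, 0]
    - [0, 0, 0, 0, 0, 0]
    - [0, 0, 0, 0, 0, 0]
    - [0, 0, 0, 0, 0, 0]
    - [0, 0, 0, 0, 0, 0]
  gripper: 125

```text
time_s: 8.58
eef_pos: [0.5288, 0.082, 0.0133]
orientation: [0.72, 0.694, -0.0, -0.0]
wrist_force: [0.3, -0.3, 0.5]
width: 0.0436
finger_force: 0.0
```

jog_arm:
  moves:
    - [0, 0, 0.5, 0, 0, 0]
    - [0, 0, 2, 0, 0, 0]
    - [0, 0, 4, 0, 0, 0]
    - [0, 0, 7, 0, 0, 0]
    - [0, 0, 10, 0, 0, 0]
    - [0, 0, 13, 0, 0, 0]
    - [0, 0, 16, 0, 0, 0]
    - [0, 0, 19, 0, 0, 0]
    - [0, 0, 21, 0, 0, 0]
    - [0, 0, 22, 0, 0, 0]

```text
time_s: 9.42
eef_pos: [0.5294, 0.0822, 0.2364]
orientation: [0.72, 0.694, 0.001, 0.001]
wrist_force: [-0.2, -0.0, -0.2]
width: 0.0437
finger_force: 0.0
```

jog_arm:
  moves:
    - [0, 2, 0, 0, 0, 0]
    - [-1, 5, 0, 0, 0, -0.03]
    - [-2, 8, 0, 0, 0, -0.06]
    - [-3, 12, 0, 0, 0, -0.1]
    - [-4, 15, 0, 0, 0, -0.14]
    - [-5, 18, 0, 0, 0, -0.18]
    - [-5, 20, 0, 0, 0, -0.2]
    - [-5, 20, 0, 0, 0, -0.22]
    - [-5, 20, 0, 0, 0, -0.22]
    - [-5, 20, 0, 0, 0, -0.22]
  gripper: 0

```text
time_s: 10.25
eef_pos: [0.4788, 0.2811, 0.2329]
orientation: [0.792, 0.611, -0.001, 0.0]
wrist_force: [0.2, 0.1, 0.4]
width: 0.0856
finger_force: 0.0
```

Run:
```python
from h import *
s=r.state(); print(s["qpos"],s["eef_pos"],s["width"],np.rad2deg(np.arctan2(*R.from_quat(s["orientation"]).as_matrix()[1::-1,0])))
c=r.capture("wrist"); np.savez("w4.npz",**c); t=r.capture("top"); np.savez("t4.npz",**t)
a=cv2.resize(t["frame"][160:235,160:310],(400,200),interpolation=cv2.INTER_CUBIC); b=cv2.resize(c["frame"],(400,300))
cv2.imwrite("pics/w4.png",np.vstack([a,b])[:,:,::-1])
W=cloud(c); m=(W[...,2]>.09)&(W[...,2]<.122)&(np.hypot(W[...,0]-.452,W[...,1]-.356)<.08)
print("bar",rect(m,W),np.nanmedian(W[m][:,2]))
```

```text
[-0.36277627  0.42899925 -0.37140086  1.77014908  0.1835141   0.9774421
 -1.06366   ] [0.47879621 0.28108983 0.23289061] 0.08557983255567934 75.27936766664656
bar (((451.4755859375, 355.0821838378906), (123.32291412353516, 12.455195426940918), 74.52572631835938), 2998) 0.10997733243140251
```

View pics/w4.png

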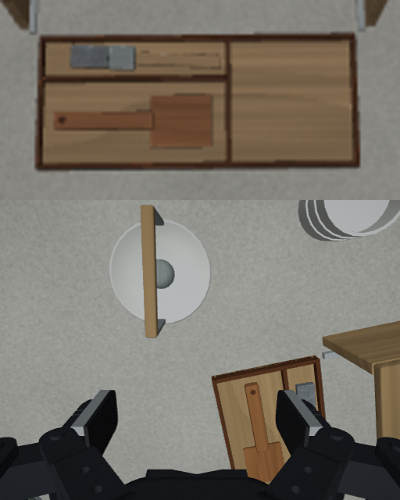

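The upper half shows the spatula lying flat in the lane, blade end by the bay wall at (212,120), and the brush undisturbed. The lower half shows the bar from (148,207) to (151,335), with the ball in the middle of the dish at (160,273).

jog_arm:
  moves:
    - [-0.3, 1, 0, 0, 0, -0.01]
    - [-1, 3, 0, 0, 0, -0.01]
    - [-2, 5, -1, 0, 0, -0.01]
    - [-2.5, 6.5, -2, 0, 0, -0.01]
    - [-2.7, 7.4, -4, 0, 0, -0.01]
    - [-2.7, 7.4, -5.5, 0, 0, -0.01]
    - [-2.7, 7.4, -6.5, 0, 0, -0.01]
    - [-2.7, 7.4, -7, 0, 0, -0.01]
    - [-2.7, 7.4, -7, 0, 0, -0.01]
    - [-2.7, 7.4, -7, 0, 0, -0.01]

```text
time_s: 11.18
eef_pos: [0.4523, 0.3555, 0.1638]
orientation: [0.795, 0.606, 0.0, 0.0]
wrist_force: [0.6, 0.6, 0.7]
width: 0.0853
finger_force: 0.0
```

Run:
```python
from h import *
s=r.state(); print(s["qpos"],s["eef_pos"],s["width"],np.rad2deg(np.arctan2(*R.from_quat(s["orientation"]).as_matrix()[1::-1,0])))
c=r.capture("wrist"); np.savez("w5.npz",**c)
W=cloud(c); m=(W[...,2]>.09)&(W[...,2]<.122)&(np.hypot(W[...,0]-.452,W[...,1]-.356)<.08)
k,l,st,ce=cv2.connectedComponentsWithStats(m.astype(np.uint8)); i=1+np.argmax(st[1:,4])
print("bar",st[i],rect(l==i,W),np.nanmedian(W[l==i][:,2]))
```

```text
[-0.51241704  0.54302737 -0.36004238  1.78493793  0.24346936  0.85700828
 -1.2533259 ] [0.45230083 0.35552371 0.16377649] 0.0852726772979129 74.6467090614909
bar [ 240  105   21  194 3818] (((451.4602355957031, 355.0928039550781), (123.00318908691406, 12.017247200012207), 74.18408966064453), 3818) 0.10998160648251146
```

jog_arm:
  moves:
    - [-0.1, 0, -1, 0, 0, 0]
    - [-0.1, 0, -2.5, 0, 0, 0]
    - [-0.1, 0, -4, 0, 0, -0.01]
    - [-0.1, 0, -5.5, 0, 0, -0.01]
    - [-0.1, 0, -6.5, 0, 0, -0.01]
    - [-0.1, 0, -7.3, 0, 0, -0.01]
    - [-0.1, 0, -7.7, 0, 0, -0.01]
    - [-0.1, 0, -7.8, 0, 0, -0.01]
    - [-0.1, 0, -7.8, 0, 0, -0.01]
    - [-0.1, 0, -7.8, 0, 0, -0.01]

```text
time_s: 12.07
eef_pos: [0.451, 0.3562, 0.0858]
orientation: [0.798, 0.603, 0.0, -0.0]
wrist_force: [0.5, 0.0, 0.9]
width: 0.0854
finger_force: 0.0
```

jog_arm:
  moves:
    - [0, 0, 0, 0, 0, 0]
    - [0, 0, 0, 0, 0, 0]
    - [0, 0, 0, 0, 0, 0]
    - [0, 0, 0, 0, 0, 0]
    - [0, 0, 0, 0, 0, 0]
    - [0, 0, 0, 0, 0, 0]
    - [0, 0, 0, 0, 0, 0]
    - [0, 0, 0, 0, 0, 0]
    - [0, 0, 0, 0, 0, 0]
    - [0, 0, 0, 0, 0, 0]
  gripper: 150

```text
time_s: 12.9
eef_pos: [0.4508, 0.356, 0.0853]
orientation: [0.798, 0.603, -0.0, -0.0]
wrist_force: [-0.2, -0.4, 0.6]
width: 0.0351
finger_force: 0.0
```

jog_arm:
  moves:
    - [0, 0, 0, 0, 0, 0]
    - [0, 0, 0, 0, 0, 0]
    - [0, 0, 0, 0, 0, 0]
    - [0, 0, 0, 0, 0, 0]
    - [0, 0, 0, 0, 0, 0]
    - [0, 0, 0, 0, 0, 0]
    - [0, 0, 0, 0, 0, 0]
    - [0, 0, 0, 0, 0, 0]
    - [0, 0, 0, 0, 0, 0]
    - [0, 0, 0, 0, 0, 0]
  gripper: 255

```text
time_s: 13.73
eef_pos: [0.4509, 0.356, 0.0854]
orientation: [0.798, 0.603, 0.0, 0.0]
wrist_force: [2.6, -1.5, 3.9]
width: 0.0109
finger_force: 59.1
```

jog_arm:
  moves:
    - [0, 0, 0.02, 0, 0, 0]
    - [0, 0, 0.1, 0, 0, 0]
    - [0, 0, 0.28, 0, 0, 0]
    - [0, 0, 0.6, 0, 0, 0]
    - [0, 0, 1.1, 0, 0, 0]
    - [0, 0, 1.73, 0, 0, 0]
    - [0, 0, 2.5, 0, 0, 0]
    - [0, 0, 3.36, 0, 0, 0]
    - [0, 0, 4.3, 0, 0, 0]
    - [0, 0, 5.3, 0, 0, 0]

```text
time_s: 14.57
eef_pos: [0.4508, 0.356, 0.1394]
orientation: [0.798, 0.603, 0.0, 0.0]
wrist_force: [0.1, -0.7, -3.6]
width: 0.011
finger_force: 58.4
```

jog_arm:
  moves:
    - [0, 0, 1.0, 0, 0, 0]
    - [0, 0, 1.94, 0, 0, 0]
    - [0, 0, 2.8, 0, 0, 0]
    - [0, 0, 3.57, 0, 0, 0]
    - [0, 0, 4.2, 0, 0, 0]
    - [0, 0, 4.7, 0, 0, 0]
    - [0, 0, 5.0, 0, 0, 0]
    - [0, 0, 5.2, 0, 0, 0]
    - [0, 0, 5.3, 0, 0, 0]
    - [0, 0, 5.3, 0, 0, 0]

```text
time_s: 15.4
eef_pos: [0.4507, 0.3559, 0.1912]
orientation: [0.798, 0.603, -0.0, -0.0]
wrist_force: [-0.2, -0.0, -3.1]
width: 0.0111
finger_force: 58.4
```

```bash
cat >> h.py <<'E'
def dish(n):
    s=r.state(); R0=R.from_quat(s["orientation"]); print(s["qpos"],s["eef_pos"],s["width"],np.rad2deg(np.arctan2(*R0.as_matrix()[1::-1,0])),"tilt",R0.as_matrix()[:,2])
    x,y,z=s["eef_pos"]
    for k in("wrist","top","scene"):
        c=r.capture(k); save(c,n+k); W=cloud(c)
        near=np.hypot(W[...,0]-x,W[...,1]-y)<.085
        rim=near&(W[...,2]>z-.085+.0)&(W[...,2]<z-.045); q=W[rim]; q=q[(q[:,2]>np.percentile(q[:,2],0))] if rim.any() else q
        print(k,"white",rim.sum(),end=" ")
        f=c["frame"].astype(int); wh=near&(f.min(-1)>130)&(W[...,2]>z-.1)&(W[...,2]<z-.04)
        q=W[wh]
        if len(q)>50:
            rr=np.hypot(*(q[:,:2]-[x,y]).T); e=q[rr>.055]
            A=np.c_[e[:,:2]-[x,y],np.ones(len(e))]; p=np.linalg.lstsq(A,e[:,2],rcond=None)[0] if len(e)>20 else None
            print(rect(wh,W),"rim plane",p)
        else: print()
E
python3 -c "
from h import *
np.set_printoptions(precision=4,suppress=True)
dish('d1')
import cv2
a=cv2.imread('pics/d1wrist.png');b=cv2.imread('pics/d1scene.png')[180:280,320:440]
cv2.imwrite('pics/d1.png',np.hstack([a,cv2.resize(b,(280,384))[:,:,:]]))"
```

```text
[-0.5074  0.5076 -0.3684  1.7634  0.2231  0.9121 -1.2478] [0.4507 0.3559 0.1912] 0.011052134287411308 74.12881002644042 tilt [-0.0002 -0.0002 -1.    ]
wrist white 21652 (((453.3233642578125, 362.82171630859375), (111.53871154785156, 127.36290740966797), 74.03972625732422), 20802) rim plane [0.0016 0.0078 0.1335]
top white 531 (((472.45648193359375, 326.1253356933594), (116.12705993652344, 50.983673095703125), 38.51355743408203), 479) rim plane [ 0.0127 -0.0239  0.1344]
scene white 1112 (((460.235107421875, 354.7694396972656), (126.40592193603516, 110.36186218261719), 86.16368865966797), 982) rim plane [ 0.0112 -0.002   0.1323]
```

View pics/d1.png

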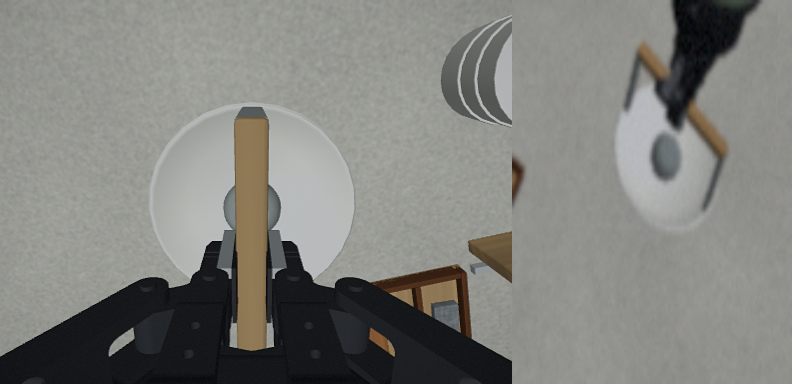

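The dish hangs level with the ball central at (252,207). Now the slow quarter turn.

jog_arm:
  moves:
    - [0, 0, 0, 0, 0, -0.001]
    - [0, 0, 0, 0, 0, -0.004]
    - [0, 0, 0, 0, 0, -0.011]
    - [0, 0, 0, 0, 0, -0.025]
    - [0, 0, 0, 0, 0, -0.047]
    - [0, 0, 0, 0, 0, -0.077]
    - [0, 0, 0, 0, 0, -0.116]
    - [0, 0, 0, 0, 0, -0.162]
    - [0, 0, 0, 0, 0, -0.217]
    - [0, 0, 0, 0, 0, -0.28]

```text
time_s: 16.38
eef_pos: [0.4508, 0.356, 0.1913]
orientation: [0.875, 0.484, 0.0, -0.0]
wrist_force: [0.2, -1.2, -3.7]
width: 0.0107
finger_force: 58.4
```

jog_arm:
  moves:
    - [0, 0, 0, 0, 0, -0.069]
    - [0, 0, 0, 0, 0, -0.143]
    - [0, 0, 0, 0, 0, -0.222]
    - [0, 0, 0, 0, 0, -0.304]
    - [0, 0, 0, 0, 0, -0.387]
    - [0, 0, 0, 0, 0, -0.47]
    - [0, 0, 0, 0, 0, -0.551]
    - [0, 0, 0, 0, 0, -0.63]
    - [0, 0, 0, 0, 0, -0.705]
    - [0, 0, 0, 0, 0, -0.773]

```text
time_s: 17.22
eef_pos: [0.4507, 0.3561, 0.1913]
orientation: [0.993, 0.118, 0.0, -0.0]
wrist_force: [0.4, -0.1, -2.8]
width: 0.0109
finger_force: 58.4
```

jog_arm:
  moves:
    - [0, 0, 0, 0, 0, -0.063]
    - [0, 0, 0, 0, 0, -0.118]
    - [0, 0, 0, 0, 0, -0.164]
    - [0, 0, 0, 0, 0, -0.203]
    - [0, 0, 0, 0, 0, -0.233]
    - [0, 0, 0, 0, 0, -0.255]
    - [0, 0, 0, 0, 0, -0.269]
    - [0, 0, 0, 0, 0, -0.276]
    - [0, 0, 0, 0, 0, -0.28]
    - [0, 0, 0, 0, 0, -0.28]

```text
time_s: 18.05
eef_pos: [0.4508, 0.356, 0.1913]
orientation: [1.0, -0.02, 0.0, -0.0]
wrist_force: [-0.6, 0.0, -2.6]
width: 0.0108
finger_force: 58.4
```

```bash
python3 -c "
from h import *
np.set_printoptions(precision=4,suppress=True)
dish('d2')"
```

```text
[-0.7439  0.4872 -0.0384  1.7763  0.0234  0.8784 -2.4028] [0.4508 0.356  0.1913] 0.010775962057158188 -2.248585848406732 tilt [ 0.0001  0.     -1.    ]
wrist white 21660 (((457.8572692871094, 355.31878662109375), (127.50347900390625, 112.16854858398438), 87.28215789794922), 20816) rim plane [ 0.0071 -0.001   0.1336]
top white 1101 (((447.16912841796875, 349.51055908203125), (108.58203125, 121.80610656738281), 57.27676010131836), 911) rim plane [ 0.0031 -0.0177  0.1353]
scene white 1112 (((454.6518859863281, 356.0823974609375), (120.21281433105469, 126.32942962646484), 3.296616554260254), 1038) rim plane [ 0.0145 -0.0034  0.1325]
```

jog_arm:
  moves:
    - [0, -0.01, 0, 0, 0, 0]
    - [0.01, -0.05, 0, 0, 0, 0]
    - [0.04, -0.17, 0, 0, 0, 0]
    - [0.08, -0.39, 0, 0, 0, 0]
    - [0.15, -0.73, 0, 0, 0, 0]
    - [0.25, -1.21, 0, 0, 0, 0]
    - [0.38, -1.84, 0, 0, 0, 0]
    - [0.55, -2.63, 0, 0, 0, 0]
    - [0.75, -3.61, 0, 0, 0, 0]
    - [0.98, -4.7, 0, 0, 0, 0]

```text
time_s: 19.03
eef_pos: [0.4608, 0.3079, 0.1913]
orientation: [1.0, -0.02, 0.0, 0.0]
wrist_force: [-0.3, -1.2, -3.8]
width: 0.011
finger_force: 58.4
```

jog_arm:
  moves:
    - [0.27, -1.28, 0, 0, 0, 0]
    - [0.57, -2.71, 0, 0, 0, 0]
    - [0.89, -4.29, 0, 0, 0, 0]
    - [1.25, -6, 0, 0, 0, 0]
    - [1.63, -7.81, 0, 0, 0, 0]
    - [2.03, -9.73, 0, 0, 0, 0]
    - [2.45, -11.74, 0, 0, 0, 0]
    - [2.88, -13.8, 0, 0, 0, 0]
    - [3.32, -15.91, 0, 0, 0, 0]
    - [3.77, -18.05, 0, 0, 0, 0]

```text
time_s: 19.87
eef_pos: [0.4983, 0.1264, 0.1914]
orientation: [1.0, -0.02, 0.0, 0.0]
wrist_force: [-0.4, 0.5, -3.2]
width: 0.011
finger_force: 58.4
```

jog_arm:
  moves:
    - [0.44, -2.13, 0, 0, 0, 0]
    - [0.88, -4.24, 0, 0, 0, 0]
    - [1.32, -6.3, 0, 0, 0, 0]
    - [1.73, -8.31, 0, 0, 0, 0]
    - [2.14, -10.23, 0, 0, 0, 0]
    - [2.52, -12.05, 0, 0, 0, 0]
    - [2.87, -13.75, 0, 0, 0, 0]
    - [3.2, -15.33, 0, 0, 0, 0]
    - [3.5, -16.76, 0, 0, 0, 0]
    - [3.77, -18.05, 0, 0, 0, 0]

```text
time_s: 20.7
eef_pos: [0.5356, -0.0542, 0.1914]
orientation: [1.0, -0.02, 0.0, 0.0]
wrist_force: [0.8, -0.0, -3.8]
width: 0.0108
finger_force: 58.4
```

jog_arm:
  moves:
    - [0.23, -1.1, 0, 0, 0, 0]
    - [0.43, -2.07, 0, 0, 0, 0]
    - [0.6, -2.87, 0, 0, 0, 0]
    - [0.73, -3.5, 0, 0, 0, 0]
    - [0.83, -3.98, 0, 0, 0, 0]
    - [0.9, -4.32, 0, 0, 0, 0]
    - [0.95, -4.54, 0, 0, 0, 0]
    - [0.97, -4.65, 0, 0, 0, 0]
    - [0.98, -4.7, 0, 0, 0, 0]
    - [0.98, -4.7, 0, 0, 0, 0]

```text
time_s: 21.53
eef_pos: [0.5458, -0.0988, 0.1913]
orientation: [1.0, -0.019, -0.0, -0.0]
wrist_force: [-0.6, 0.3, -4.5]
width: 0.0105
finger_force: 58.4
```

```bash
python3 -c "
from h import *
np.set_printoptions(precision=4,suppress=True)
dish('d3')
a=cv2.imread('pics/d3wrist.png');b=cv2.imread('pics/d3scene.png')[150:320,150:350];t=cv2.imread('pics/d3top.png')[150:240,150:320]
cv2.imwrite('pics/d3.png',np.vstack([np.hstack([cv2.resize(a,(400,300)),cv2.resize(b,(353,300))]),cv2.resize(t,(753,300))[:300]]))"
```

```text
[ 0.0375  0.4587  0.0471  1.8312 -0.0278  0.8524 -1.5116] [ 0.5458 -0.0988  0.1913] 0.010530481790652937 -2.23111559666582 tilt [-0.      0.0001 -1.    ]
wrist white 21665 (((552.7491455078125, -99.17473602294922), (127.4645767211914, 112.44412994384766), 87.30603790283203), 20991) rim plane [ 0.0066 -0.0013  0.1336]
top white 82 (((545.4849243164062, -40.41758346557617), (11.17822265625, 53.94721984863281), 86.9312744140625), 66) rim plane [0.0043 0.3417 0.1149]
scene white 919 (((551.36279296875, -95.5419921875), (117.62689971923828, 124.67005157470703), 29.848176956176758), 787) rim plane [0.0109 0.0072 0.1326]
```

View pics/d3.png

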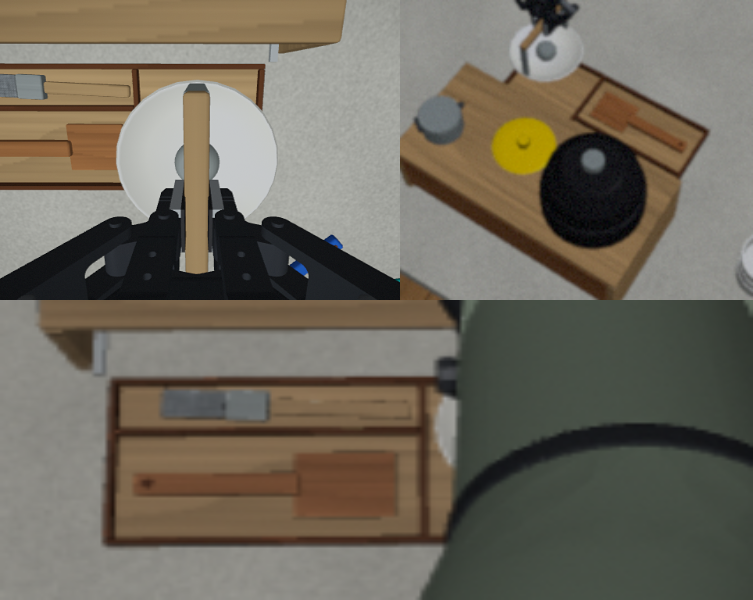

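The spatula lies in its lane. The dish is level over the bay with the arch running front to back, and the ball is in its middle at (197,163). I let it settle once, then hand in.

jog_arm:
  moves:
    - [0, 0, 0, 0, 0, 0]
    - [0, 0, 0, 0, 0, 0]
    - [0, 0, 0, 0, 0, 0]
    - [0, 0, 0, 0, 0, 0]
    - [0, 0, 0, 0, 0, 0]
    - [0, 0, 0, 0, 0, 0]
    - [0, 0, 0, 0, 0, 0]
    - [0, 0, 0, 0, 0, 0]
    - [0, 0, 0, 0, 0, 0]
    - [0, 0, 0, 0, 0, 0]

```text
time_s: 22.52
eef_pos: [0.5458, -0.099, 0.1913]
orientation: [1.0, -0.02, -0.0, -0.0]
wrist_force: [0.5, -0.1, -3.8]
width: 0.0109
finger_force: 58.4
```

```bash
python3 -c "
from cell import r
print(r.job_done())"
```

```text
the job is handed in; nothing more can be done
None
```

I handed the job in at about 22.5 s: the spatula lies flat in the front lane, blade towards the bay, and the arm holds the dish still and level about 10 cm above the square bay, arch front to back and tea ball in the middle.

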